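# Lift a small pizza from the drawer oven to the cooling rack

### The arm

A 6-joint arm with a two-finger parallel gripper is mounted at the origin on the work surface. World frame = base frame: x ahead of the robot, y to its left, z up, the work surface at z = 0. Lengths are in m, angles in rad, forces in N, time in s.
With the tool pointing down it reaches from about 0.375 to 0.975 m from the base axis. Payload 3.8 kg.
Tool frame: the origin (TCP) lies at the centre of the arm's flange, where the gripper is bolted on; the fingertips stand 173 mm ahead of it and the grasp point (between the pads) lies 155 mm ahead of it (bot.tip_reach is the distance from the TCP to the fingertips, in m); z points along the fingers, y is the line along which they close (so a half turn about z gives the same grasp; the last joint's range is limited). The gripper opens to 85 mm and grips with 20 to 120 N. Pads are 22 mm wide; open, the fingers measure 114 mm over their backs; the gripper's body (76 mm by 85 mm) begins 54 mm behind the grasp point. The pads swing forward as they close: fully open they stand 13 mm farther back than shut.
Start: joints at [-1.295, 0.264, 1.604, -0, 1.274, -0.037], TCP at [0.208, -0.642, 0.405] pointing down, gripper open.
Joint ranges: [-2.63, 2.63], [-0.94, 2.18], [0.31, 2.57], [-1.31, 4.45], [0, 2.66], [-2.55, 2.55]. Speed limits (rad/s): [2.57, 2.57, 3.14, 3.14, 3.14, 3.14].

### API

Orientations are given as a rotation vector (axis times angle).
In Python, from workcell import bot gives the robot as it stands.
- The arm moves only by the tool drive_tool, never from a script. Its arguments are lists of equal length, an entry for each row: "claw": the finger opening in mm, from 0 to 85.4; "slide": the shift along the world's x, y, z each as a share of 0.5 m, from -1 to 1, a list of three; "yaw": the turn about the world's z as a share of 180 degrees, from -1 to 1. A call has 1 to 8 rows; each row is the pose to reach, as a shift and turn from the pose commanded when the call began, turning the shorter way round; what a row does not reach only later rows make up. A row lasts 1/12 s, in which the tool goes at most 41.7 mm and 7.16 degrees, less where a joint would pass 70% of its speed; a pose out of reach is approached as far as the arm can. A call with a number of a shift or a turn outside -1 to 1 is refused whole. A call with a gripper value outside its range is refused whole. The fingers move at their own pace and stop on an object; "newtons" is the grip in N (left out, the last holds). Time passes only in rows, so rows that repeat a pose let the fingers close. It gives the time, the measured TCP pose, the force, the opening and the grip force at its end, in the units of the state.
- bot.read_state(): the state, without advancing time (a new reading comes with each control period).
- bot.read_camera(name): name is "scene" or "top"; returns a dict with "color" (400x640x3 uint8, red, green, blue), "depth" (400x640 float32, m along the optical axis (not along the pixel's ray), 0 where there is no reading), "mtx" (3x3 intrinsics, pixels), "eye" and "rotation" of the camera in the world. Camera axes: x right, y up, looking along -z (the intrinsics and any distortion apply to the point x, -y, -z); pixel columns grow to the right and rows downward; lengths in m; the calibration is good to about 2 mm. A picture is of the moment at which its call begins.
- bot.finish_job(): hands the job in; it is judged then, once.
The state is a dict: "time": time; "q": joint angles; "joint_vel": joint speeds; "joint_torque": joint torques, N m; "tool_pos": TCP position; "tcp_rot": TCP orientation; "wrist_force": force on the tool from outside, world axes, zero at the start; "torque": the same for the moment, N m; "width": opening from 0.0 (shut) to 1.0 (fully open); "grip_force": force on a finger pad.
Only numpy, scipy, OpenCV 4.12 (cv2) and the standard library are available. Lean on these libraries where they do the work, as an engineer would, in place of code of your own. Each camera call takes 0.05 s, during which the arm holds its last target. There are 200 camera calls.

### The job

Pull the oven's tray out to its stop, slide the spatula under the pizza and lift it off the tray, without touching the pizza with the gripper. Set the pizza down flat and centred on the cooling rack by lowering the spatula blade through the rack's wide slot, and leave the spatula lying flat on the worktop (it may stay under the rack), with the tray still out and nothing else knocked about.

Things in the scene. Friction and masses are not known exactly. Their poses are not given: they have to be found in the camera images.
- oven: Low steel drawer oven, 115 high, fixed. Origin at worktop height below the middle of the tray's mouth, on the front face; the mouth faces its -x and spans y -135 to +135 mm; the body reaches back to x = +270 and from y = -215 (panel with two knobs) to +145 mm. Roof 104 to 115 mm above the worktop.
- tray (a joint): How far the tray is pulled out of the oven along the oven's -x, m: 0 closed, 0.185 at its stop. It starts closed or nearly so, runs with a little friction and stays where it is left.
- tray_handle (a point): Middle of the tray's handle bar, 80 mm above the worktop. Bar 12 mm thick, 120 mm long along the tray's y, its axis 40 mm in front of the tray's front panel (panel 8 mm thick, 42 to 98 mm above the worktop, its inner face 48 mm behind the bar's axis). Moves with the tray; axes as the oven's.
- tray_floor (a point): Centre of the tray's flat floor, on its upper surface (52 mm above the worktop, 4 mm thick). Moves with the tray; axes as the oven's. The floor is 196 mm long in x and 262 mm wide in y. It has 14 mm high lips at its back (+x) and along its right edge (y = -130 mm); its left edge (y = +131 mm) is open, with no lip, for the spatula.
- pizza: Crisp-baked small round pizza, stiff, 130 mm in diameter, 14 mm thick, about 150 g. Origin at the centre of its underside; z up. The underside is flat to a radius of 54 mm and then rises 5 mm to the rim, so a 2 mm blade on the tray enters under it. It starts on the tray, inside the oven, about 20 to 50 mm from the tray's right lip; when the tray is at its stop it is wholly outside the oven.
- spatula: Steel kitchen spatula with a black handle, about 180 g, starting flat on the worktop. Origin below the centre of the blade's underside; x points to the blade's tip, z up. Blade 130 long (x -65 to +65) x 64 wide x 2 mm thick, flat. Two thin struts rise from x = -61, z = 4 to x = -101, z = 48 mm. Straight level handle from x = -101 to -216 mm, 20 wide (y), 18 high, its axis at z = 48 mm.
- spatula_grip (a point): Grip point on the axis of the spatula's handle: x = -125, y = 0, z = 48 mm in the spatula's frame; axes as the spatula's.
- rack: Wire cooling rack, 176 long (x -84 to +92) x 168 wide, fixed. Origin on the worktop below its centre. Bars along x, 8 mm thick, axes at y = +-45, +-62, +-80 mm, tops 45 mm above the worktop. Between the inner bars is a clear slot 82 mm wide, open to -x and down to the worktop, closed by a cross bar at x = +88: the blade, handle to -x, passes down it and leaves the pizza on the bars.
- mug: White mug, 80 mm across, 90 mm high, bystander; origin at its foot.
- ramekin: White ramekin, 72 mm across, 42 mm high, bystander; origin at its foot.
- pepper_mill: Dark wooden pepper mill, 54 mm across, 168 mm high, bystander; origin at its foot.
- jar: Glass jar with steel lid, 76 mm across, 110 mm high, bystander; origin at its foot.
- wooden_spoon: Wooden spoon, 260 mm long, lying on the worktop, bystander; origin at the middle, along x.
- oil_bottle: Green oil bottle, 64 mm across, 220 mm high, bystander; origin at its foot.

How it is judged:
By the outcome, as a careful person would: the job done as asked, in the order asked, and still so for the second after the job is handed in, with the robot touching nothing.
It also fails if it takes over 72 s, if anything falls off the work surface, if the arm or the gripper's body presses on something with over 40 N, if the wrist force passes 120 N, or if a joint passes its speed limit or range.

## Working session

There is one attempt and no reset: what is moved stays moved. The work goes in short steps, Python scripts to look and compute and a tool call to move; the robot and the scene stay as the last step left them, time stands still between calls to the robot, and variables do not carry over. Pictures are saved under pics/ and viewed, at most 10 in all, crops included, and the job is handed in when it is done.

Besides the shell and the picture viewer there is one more tool, called after "Call:" as name([rows], argument=value, ...), one row to a line, values as JSON. drive_tool: Moves the arm, as the interface text tells. Shift numbers are shares of 0.5 m and turn numbers shares of 180 degrees, none past 1 either way. Its arguments: {"type":"object","properties":{"claw":{"type":"array","items":{"type":"number"}},"slide":{"type":"array","items":{"type":"array","items":{"type":"number"}}},"yaw":{"type":"array","items":{"type":"number"}},"newtons":{"type":"number"}},"required":["claw","slide","yaw"]}

```bash
mkdir -p pics; ls
cat > h.py <<'E'
import numpy as np,cv2
from workcell import bot
def cam(n):
    c=bot.read_camera(n); return c
def rays(c,uv):
    uv=np.atleast_2d(np.asarray(uv,float)); K=np.array(c["mtx"])
    p=cv2.undistortPoints(uv[:,None],K,np.array(c.get("dist",np.zeros(5)),float))[:,0]
    return np.c_[p[:,0],-p[:,1],-np.ones(len(p))]@np.array(c["rotation"]).T
def onplane(c,uv,z):
    d=rays(c,uv); e=np.array(c["eye"]); return e+d*((z-e[2])/d[:,2])[:,None]
def cloud(c):
    h,w=c["depth"].shape; u,v=np.meshgrid(np.arange(w),np.arange(h))
    d=rays(c,np.c_[u.ravel(),v.ravel()].astype(float))
    return (np.array(c["eye"])+d*c["depth"].reshape(-1,1)).reshape(h,w,3)
def save(c,n): cv2.imwrite(f"pics/{n}.png",c["color"][:,:,::-1])
E
python3 - <<'E'
from h import *
for n in("scene","top"):
    c=cam(n);save(c,n+"0");print(n,c.keys(),c["eye"],c["mtx"],c["rotation"])
print(bot.read_state())
E
```

```text
pics
scene dict_keys(['color', 'depth', 'mtx', 'eye', 'rotation']) [ 1.79672074 -0.67002912  1.09013275] [[459.19233821   0.         323.98347593]
 [  0.         459.19233821 197.42692337]
 [  0.           0.           1.        ]] [0.84802923 0.49833468 0.9995808 ]
top dict_keys(['color', 'depth', 'mtx', 'eye', 'rotation']) [ 0.32999608 -0.03056303  1.2735383 ] [[387.94041768   0.         321.22969976]
 [  0.         387.94041768 207.03099801]
 [  0.           0.           1.        ]] [ 0.172905   -0.1484664  -1.44252595]
{'time': 0.1, 'q': array([-1.29489210e+00,  2.64695899e-01,  1.60522589e+00,  3.10603200e-05,
        1.27370371e+00, -3.68740075e-02]), 'joint_vel': array([-0.00156295,  0.00057375, -0.00209872, -0.00020396,  0.00069102,
        0.00119263]), 'joint_torque': array([-3.18206130e-04, -5.16710293e+01, -3.68588734e+01, -1.62159022e-04,
        6.28305148e-03, -3.89072966e-05]), 'tool_pos': array([ 0.2076372 , -0.64195326,  0.40348021]), 'tcp_rot': array([-3.10125805e+00, -4.88981572e-01,  3.34207905e-04]), 'wrist_force': array([-1.0766816 ,  0.35158105, -0.29039551]), 'torque': array([-0.0143661 ,  0.021309  , -0.02196453]), 'grip_force': 0.0, 'width': 1.0012390223312189}
```

View pics/scene0.png

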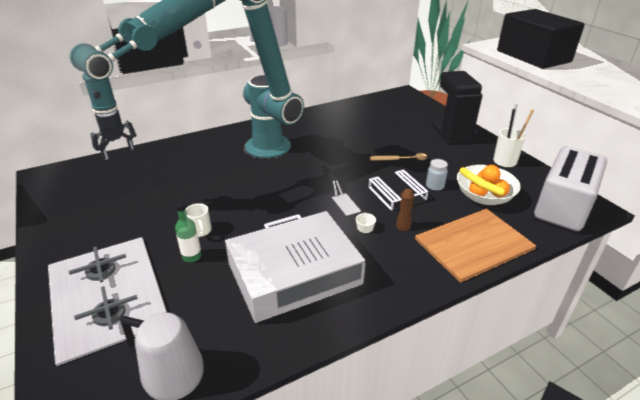

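View pics/top0.png

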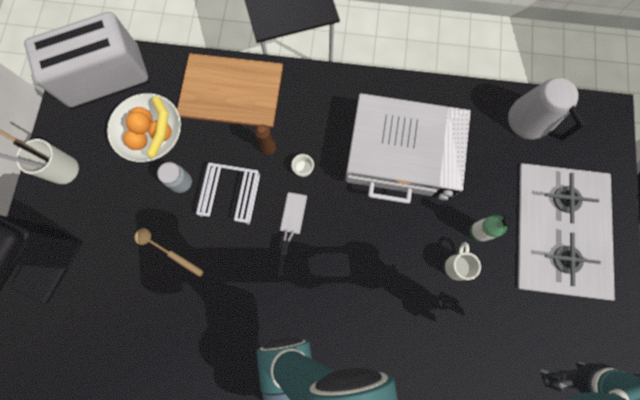

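The scene view shows the oven (295,260), the spatula blade (345,203), the rack (397,188) and the bystanders. In the top view, world +x points up and +y left. The oven roof spans (350–470, 97–190), the tray handle is at (390,195), the spatula blade at (293,213) with its handle toward (284,265), and the rack at (228,193). The mug is at (462,265), the ramekin at (302,165) and the mill at (265,140).

```bash
sed -i 's/np.array(c\["rotation"\]).T/cv2.Rodrigues(np.array(c["rotation"]))[0].T/' h.py
python3 - <<'E'
from h import *
c=cam("top")
im=c["color"][:,:,::-1][120:290,180:500]
im=cv2.resize(im,None,fx=2.5,fy=2.5,interpolation=cv2.INTER_CUBIC)
im=np.clip(im.astype(float)*1.0,0,255)
im=(255*(im/255)**0.55).astype(np.uint8)
cv2.imwrite("pics/topcrop.png",im)
P=cloud(c)
print("blade",P[213,293],"roof",P[140,430],"table",P[300,400])
hsv=cv2.cvtColor(c["color"],cv2.COLOR_RGB2HSV)
def reg(name,m,box,z):
    u0,u1,v0,v1=box
    mm=np.zeros(m.shape,np.uint8); mm[v0:v1,u0:u1]=m[v0:v1,u0:u1]
    k,l,s,ce=cv2.connectedComponentsWithStats(mm)
    i=1+np.argmax(s[1:,4]); mm=(l==i).astype(np.uint8)
    cn=max(cv2.findContours(mm,0,2)[0],key=cv2.contourArea)
    r=cv2.minAreaRect(cn); 
    w=onplane(c,cv2.boxPoints(r),z)
    print(name,s[i,4],"c",onplane(c,ce[i],z)[0].round(4),"corners",w.round(4).tolist())
g=(hsv[:,:,2]>110)
reg("bladeraw",g,(275,312,190,238),0.002)
reg("roof",((P[:,:,2]>.1)&(P[:,:,2]<.13)),(335,485,80,205),.115)
reg("rack",g,(190,265,155,230),.045)
reg("handle",g&(P[:,:,2]>.06),(362,420,184,208),.086)
reg("ramekin",g,(288,318,148,180),.042)
reg("mug",g,(440,485,245,285),.09)
reg("mill",(P[:,:,2]>.05),(248,280,110,165),.168)
reg("jar",(P[:,:,2]>.05),(152,195,155,198),.11)
reg("bottle",(P[:,:,2]>.05),(468,512,208,245),.15)
E
```

```text
blade [ 0.56551979  0.09770229 -0.0016726 ] roof [ 0.83047828 -0.31236897  0.11420472] table [ 0.32664937 -0.28052732 -0.00053267]
bladeraw 835 c [0.5637 0.0967 0.002 ] corners [[0.4829, 0.1358, 0.002], [0.6368, 0.1279, 0.002], [0.6311, 0.0583, 0.002], [0.4777, 0.0679, 0.002]]
roof 9179 c [ 0.8144 -0.2495  0.115 ] corners [[0.6795, -0.0622, 0.115], [0.9626, -0.0727, 0.115], [0.9457, -0.4465, 0.115], [0.6663, -0.4192, 0.115]]
rack 1606 c [0.6031 0.3118 0.045 ] corners [[0.5124, 0.4053, 0.045], [0.7008, 0.4043, 0.045], [0.6854, 0.218, 0.045], [0.4987, 0.2246, 0.045]]
handle 432 c [ 0.6561 -0.2183  0.086 ] corners [[0.6714, -0.1372, 0.086], [0.6907, -0.2943, 0.086], [0.6291, -0.2987, 0.086], [0.61, -0.1432, 0.086]]
ramekin 421 c [0.7231 0.0852 0.042 ] corners [[0.7175, 0.1373, 0.042], [0.7776, 0.0934, 0.042], [0.7285, 0.0332, 0.042], [0.6693, 0.0773, 0.042]]
mug 888 c [ 0.4537 -0.4445  0.09  ] corners [[0.4382, -0.3758, 0.09], [0.5245, -0.4436, 0.09], [0.4653, -0.5188, 0.09], [0.3807, -0.4508, 0.09]]
mill 324 c [0.7573 0.2    0.168 ] corners [[0.7802, 0.24, 0.168], [0.805, 0.2022, 0.168], [0.7333, 0.1584, 0.168], [0.7091, 0.1958, 0.168]]
jar 571 c [0.616  0.4769 0.11  ] corners [[0.6149, 0.535, 0.11], [0.6744, 0.4947, 0.11], [0.6176, 0.4194, 0.11], [0.5593, 0.4599, 0.11]]
bottle 666 c [ 0.5674 -0.502   0.15  ] corners [[0.572, -0.4405, 0.15], [0.6234, -0.5494, 0.15], [0.5656, -0.5702, 0.15], [0.5152, -0.4623, 0.15]]
```

View pics/topcrop.png

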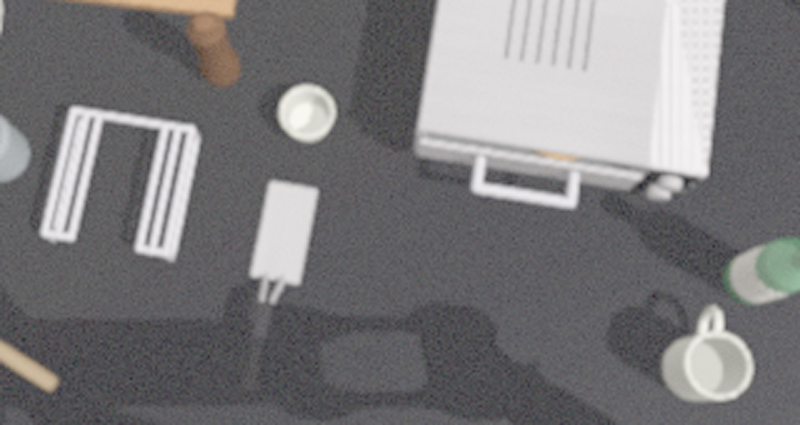

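The crop shows the blade with corners (270,180), (319,187), (301,286) and (249,277). The handle bar runs (473,190)–(578,205). The rack's cross bar runs (72,110)–(198,130), and its open end is at the bottom, around y≈245.

```bash
cat > meas.py <<'E'
from h import *
c=cam("top");P=cloud(c)
def cr(pts): return np.array(pts,float)/2.5+[180,120]-0.3
def line(w): 
    vx,vy,x,y=cv2.fitLine(w[:,:2].astype(np.float32),cv2.DIST_HUBER,0,.01,.01).ravel(); return np.array([x,y]),np.degrees(np.arctan2(vy,vx))
def msk(m,box):
    u0,u1,v0,v1=box; mm=np.zeros(m.shape,bool); mm[v0:v1,u0:u1]=m[v0:v1,u0:u1]; v,u=np.nonzero(mm); return np.c_[u,v].astype(float),mm
g=c["color"].max(2)
# blade
uv,mm=msk(g>115,(275,312,190,238)); o=cv2.morphologyEx(mm.astype(np.uint8),cv2.MORPH_OPEN,np.ones((7,7),np.uint8))
uv=np.argwhere(o)[:,::-1].astype(float); w=onplane(c,uv,.002); cen,a=line(w)
r=cv2.minAreaRect((w[:,:2]*1000).astype(np.float32)); print("blade centroid",cen,"ang",a,"rect",r)
print("picked corners",onplane(c,cr([[270,180],[319,187],[301,286],[249,277]]),.002)[:,:2].round(4).tolist())
# handle
k=onplane(c,cr([[473,190],[578,205]]),.086)[:,:2]; print("bar ends outer picked",k.round(4).tolist())
uv,mm=msk(P[:,:,2]>.068,(362,420,180,210))
w=onplane(c,uv,.086)[:,:2]; print("handle top mask x range",w.min(0),w.max(0),len(w))
print("roof front edge",onplane(c,cr([[420,132],[706,174]]),.115)[:,:2].round(4).tolist())
# rack
uv,mm=msk((g>120)&(P[:,:,2]>.03),(190,262,155,225)); w=onplane(c,uv,.045)[:,:2]
print("rack n",len(w)); 
r=cv2.minAreaRect((w*1000).astype(np.float32)); print(r, (cv2.boxPoints(r)).round(0).tolist())
print("rack picked",onplane(c,cr([[72,110],[198,130],[41,236],[75,241],[136,250],[174,258]]),.045)[:,:2].round(4).tolist())
E
python3 meas.py
```

```text
blade centroid [0.5664645  0.09684875] ang -3.099375 rect ((567.3128051757812, 96.77769470214844), (67.54469299316406, 133.60723876953125), 86.49458312988281)
picked corners [[0.6353, 0.1252], [0.6337, 0.0582], [0.4974, 0.0643], [0.5009, 0.1342]]
bar ends outer picked [[0.6334, -0.1406], [0.6302, -0.2732]]
handle top mask x range [ 0.60633073 -0.29592124] [ 0.70382221 -0.11389851] 580
roof front edge [[0.6919, -0.0653], [0.6812, -0.4207]]
rack n 911
((598.763671875, 314.18505859375), (170.0387420654297, 176.66159057617188), 87.82404327392578) [[507.0, 233.0], [684.0, 226.0], [690.0, 396.0], [514.0, 402.0]]
rack picked [[0.6878, 0.3943], [0.6808, 0.2239], [0.5151, 0.403], [0.514, 0.3582], [0.512, 0.2781], [0.5077, 0.2279]]
```

Call:
drive_tool([
  [0.424, 0.435, 0],
  [0.424, 0.435, 0],
  [0.424, 0.435, 0],
  [0.424, 0.435, 0],
  [0.424, 0.435, 0],
  [0.424, 0.435, 0],
  [0.424, 0.435, 0],
  [0.424, 0.435, 0],
], claw=[36, 36, 36, 36, 36, 36, 36, 36], yaw=[0.391, 0.391, 0.391, 0.391, 0.391, 0.391, 0.391, 0.391], newtons=60)

```text
time: 0.87
tool_pos: [0.4227, -0.4207, 0.4046]
tcp_rot: [-2.479, -1.929, -0.004]
wrist_force: [-1.5, -1.3, 0.9]
width: 0.418
grip_force: 0.0
```

Call:
drive_tool([
  [0.42, 0.427, 0],
  [0.42, 0.427, 0],
  [0.42, 0.427, 0],
  [0.42, 0.427, 0],
  [0.42, 0.427, 0],
  [0.42, 0.427, 0],
  [0.42, 0.427, 0],
  [0.42, 0.427, 0],
], claw=[36, 36, 36, 36, 36, 36, 36, 36], yaw=[0.07, 0.07, 0.07, 0.07, 0.07, 0.07, 0.07, 0.07])

```text
time: 1.53
tool_pos: [0.6331, -0.2064, 0.4043]
tcp_rot: [-2.258, -2.183, -0.005]
wrist_force: [-1.1, -0.2, -0.7]
width: 0.421
grip_force: 0.0
```

```bash
cat > st.py <<'E'
from h import *
s=bot.read_state();R=cv2.Rodrigues(np.array(s["tcp_rot"]))[0]
print("t",s["time"],"pos",s["tool_pos"].round(4),"yawx",np.degrees(np.arctan2(R[1,0],R[0,0])).round(2),"tilt",R[:,2].round(3),"F",s["wrist_force"].round(1),"T",s["torque"].round(2),"w",round(s["width"],3),"g",round(s["grip_force"],1),"q6",s["q"][5].round(2))
E
python3 st.py
```

```text
t 1.5333 pos [ 0.6331 -0.2064  0.4043] yawx 88.07 tilt [ 0.002  0.003 -1.   ] F [-1.1 -0.2 -0.7] T [-0.01  0.06 -0.04] w 0.421 g 0.0 q6 -0.32
```

Call:
drive_tool([
  [-0.005, 0, -0.08],
  [-0.005, 0, -0.16],
  [-0.005, 0, -0.22],
  [-0.005, 0, -0.26],
  [-0.005, 0, -0.29],
  [-0.005, 0, -0.31],
  [-0.005, 0, -0.332],
  [-0.005, 0, -0.332],
], claw=[36, 36, 36, 36, 36, 36, 36, 36], yaw=[0, 0, 0, 0, 0, 0, 0, 0])

```text
time: 2.2
tool_pos: [0.6263, -0.2111, 0.2364]
tcp_rot: [-2.261, -2.176, 0.002]
wrist_force: [0.1, 0.2, -0.3]
width: 0.422
grip_force: 0.0
```

Call:
drive_tool([
  [0, 0, 0],
  [0, 0, 0],
  [0, 0, 0],
  [0, 0, 0],
  [0, 0, 0],
  [0, 0, 0],
  [0, 0, 0],
  [0, 0, 0],
], claw=[5, 5, 5, 5, 5, 5, 5, 5], yaw=[0, 0, 0, 0, 0, 0, 0, 0], newtons=40)

```text
time: 2.87
tool_pos: [0.6279, -0.2115, 0.2402]
tcp_rot: [2.262, 2.177, 0.002]
wrist_force: [1.3, 0.1, 6.4]
width: 0.122
grip_force: 39.5
```

```bash
python3 st.py
```

```text
t 2.8667 pos [ 0.6279 -0.2115  0.2402] yawx 87.82 tilt [ 0.003 -0.001 -1.   ] F [1.3 0.1 6.4] T [-0.05 -0.25 -0.08] w 0.122 g 39.5 q6 -0.32
```

Call:
drive_tool([
  [-0.03, 0.001, 0],
  [-0.08, 0.002, 0],
  [-0.13, 0.004, 0],
  [-0.18, 0.005, 0],
  [-0.23, 0.007, 0],
  [-0.27, 0.008, 0],
  [-0.3, 0.009, 0],
  [-0.32, 0.01, 0],
], claw=[5, 5, 5, 5, 5, 5, 5, 5], yaw=[0, 0, 0, 0, 0, 0, 0, 0])

```text
time: 3.53
tool_pos: [0.4666, -0.205, 0.2401]
tcp_rot: [-2.264, -2.177, -0.005]
wrist_force: [3.2, 8.3, 9.3]
width: 0.121
grip_force: 42.0
```

Call:
drive_tool([
  [-0.01, 0, 0],
  [-0.02, 0, 0],
  [-0.025, 0, 0],
  [-0.03, 0.001, 0],
], claw=[5, 5, 5, 5], yaw=[0, 0, 0, 0])

```text
time: 3.87
tool_pos: [0.4546, -0.2045, 0.2402]
tcp_rot: [2.263, 2.172, 0.013]
wrist_force: [18.2, 10.1, -4.6]
width: 0.116
grip_force: 40.8
```

```bash
python3 st.py
```

```text
t 3.8667 pos [ 0.4546 -0.2045  0.2402] yawx 87.67 tilt [ 0.009  0.002 -1.   ] F [18.2 10.1 -4.6] T [ 1.53 -2.89 -0.05] w 0.116 g 40.8 q6 -0.44
```

Call:
drive_tool([
  [-0.005, 0, 0],
  [-0.01, 0, 0],
  [-0.015, 0, 0],
  [-0.018, 0, 0],
  [-0.018, 0, 0],
], claw=[5, 5, 5, 5, 5], yaw=[0, 0, 0, 0, 0])

```text
time: 4.28
tool_pos: [0.4514, -0.2043, 0.2403]
tcp_rot: [2.255, 2.16, 0.032]
wrist_force: [41.8, 14.4, -24.1]
width: 0.115
grip_force: 39.6
```

```bash
python3 st.py
```

```text
t 4.2833 pos [ 0.4514 -0.2043  0.2403] yawx 87.55 tilt [ 0.027  0.001 -1.   ] F [ 41.8  14.4 -24.1] T [ 2.19 -6.5   0.05] w 0.115 g 39.6 q6 -0.45
```

Call:
drive_tool([
  [0.01, 0, 0],
  [0.014, 0, 0],
  [0.014, 0, 0],
  [0.014, 0, 0],
  [0.014, 0, 0],
  [0.014, 0, 0.08],
  [0.014, 0, 0.16],
  [0.014, 0, 0.24],
], claw=[5, 5, 36, 36, 36, 36, 36, 36], yaw=[0, 0, 0, 0, 0, 0, 0, 0])

```text
time: 4.95
tool_pos: [0.4487, -0.2056, 0.3583]
tcp_rot: [-2.261, -2.175, 0.003]
wrist_force: [2.1, 0.2, -0.0]
width: 0.418
grip_force: 0.0
```

Call:
drive_tool([
  [-0.03, 0.08, 0.03],
  [-0.03, 0.16, 0.03],
  [-0.03, 0.24, 0.03],
  [-0.03, 0.32, 0.03],
  [-0.03, 0.4, 0.03],
  [-0.03, 0.48, 0.03],
  [-0.03, 0.56, 0.03],
  [-0.03, 0.61, 0.03],
], claw=[36, 36, 36, 36, 36, 36, 36, 36], yaw=[0.49, 0.49, 0.49, 0.49, 0.49, 0.49, 0.49, 0.49])

```text
time: 5.62
tool_pos: [0.434, 0.1015, 0.3732]
tcp_rot: [-0.931, -2.999, 0.0]
wrist_force: [0.5, -0.2, 0.1]
width: 0.423
grip_force: 0.0
```

Run:
```python
import st
from h import *
c=cam("top");save(c,"top1")
im=c["color"][:,:,::-1][120:290,180:500]
cv2.imwrite("pics/topcrop1.png",cv2.resize(im,None,fx=2.5,fy=2.5,interpolation=cv2.INTER_CUBIC))
```

```text
t 5.6167 pos [0.434  0.1015 0.3732] yawx 145.52 tilt [-0.001  0.    -1.   ] F [ 0.5 -0.2  0.1] T [-0.02  0.01  0.02] w 0.423 g 0.0 q6 -0.8
```

View pics/topcrop1.png

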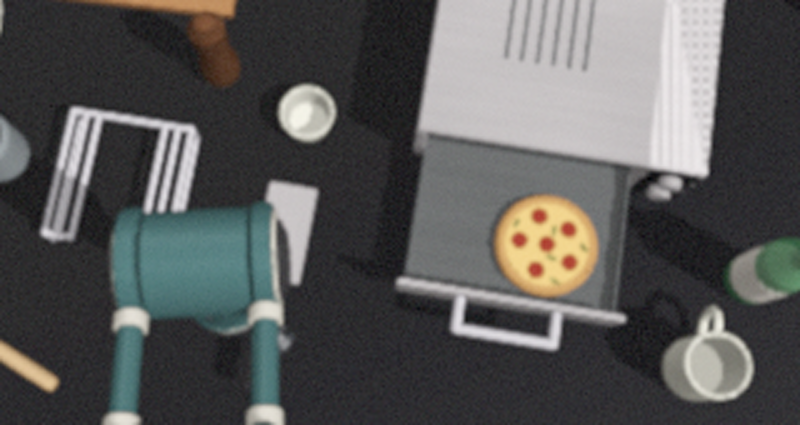

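The tray is fully out, with its panel at crop (400–625, 285–320). The pizza is whole on it, centred at crop (547,246) and close to the front panel.

Call:
drive_tool([
  [0.016, 0.004, -0.06],
  [0.016, 0.004, -0.12],
  [0.016, 0.004, -0.14],
  [0.016, 0.004, -0.14],
  [0.016, 0.004, -0.14],
  [0.016, 0.004, -0.16],
  [0.016, 0.004, -0.18],
  [0.016, 0.004, -0.18],
], claw=[45, 45, 45, 45, 45, 45, 45, 45], yaw=[0.174, 0.174, 0.174, 0.174, 0.174, 0.174, 0.174, 0.174])

```text
time: 6.33
tool_pos: [0.4417, 0.1006, 0.2809]
tcp_rot: [-0.101, -3.135, 0.002]
wrist_force: [0.6, -0.4, -0.1]
width: 0.528
grip_force: 0.0
```

Run:
```python
import st
from h import *
c=cam("top")
hsv=cv2.cvtColor(c["color"],cv2.COLOR_RGB2HSV)
m=((hsv[:,:,1]>90)&(hsv[:,:,2]>90)).astype(np.uint8); b=np.zeros_like(m);b[190:245,365:430]=m[190:245,365:430]
cn=max(cv2.findContours(b,0,1)[0],key=cv2.contourArea);(u,v),r=cv2.minEnclosingCircle(cn);e=cv2.fitEllipse(cn)
mo=cv2.moments(cn);cc=(mo["m10"]/mo["m00"],mo["m01"]/mo["m00"])
for p in((u,v),e[0],cc):print("pizza",p,onplane(c,[p],.063)[0].round(4))
print("r",r,e)
f=lambda p,z:print(onplane(c,np.array(p,float)/2.5+[180,120]-.3,z)[:,:2].round(4).tolist())
f([[398,281],[626,318]],.098) # panel top outer?
f([[427,136],[632,168]],.052) # mouth
f([[427,136],[404,278]],.052) # left open edge
f([[455,330],[558,347]],.08)
cc=cam("scene");P=cloud(c)
for v in (200,205,212):print([round(float(P[v,u,2]),3) for u in range(345,372,2)])
```

```text
t 6.3333 pos [0.4417 0.1006 0.2809] yawx 176.31 tilt [-0.005 -0.001 -1.   ] F [ 0.6 -0.4 -0.1] T [0.03 0.08 0.  ] w 0.528 g 0.0 q6 -1.34
pizza (397.7391357421875, 217.86956787109375) [ 0.5785 -0.2405  0.063 ]
pizza (397.8717956542969, 217.84014892578125) [ 0.5787 -0.2409  0.063 ]
pizza (397.8706624605678, 217.83477917981074) [ 0.5787 -0.2409  0.063 ]
r 20.900432586669922 ((397.8717956542969, 217.84014892578125), (39.3965950012207, 41.02988815307617), 124.0716323852539)
[[0.5053, -0.0597], [0.4942, -0.339]]
[[0.7072, -0.0769], [0.6966, -0.3461]]
[[0.7072, -0.0769], [0.5169, -0.068]]
[[0.4563, -0.1365], [0.4511, -0.2635]]
[0.004, 0.054, 0.054, 0.051, 0.054, 0.051, 0.053, 0.052, 0.056, 0.051, 0.053, 0.055, 0.047, 0.051]
[-0.0, 0.048, 0.046, 0.047, 0.053, 0.054, 0.052, 0.056, 0.051, 0.053, 0.052, 0.053, 0.054, 0.046]
[0.053, 0.053, 0.055, 0.054, 0.052, 0.051, 0.052, 0.052, 0.05, 0.05, 0.052, 0.052, 0.054, 0.045]
```

Call:
drive_tool([
  [0, 0.005, -0.05],
  [0, 0.005, -0.1],
  [0, 0.005, -0.13],
  [0, 0.005, -0.15],
  [0, 0.005, -0.16],
  [0, 0.005, -0.162],
  [0, 0.005, -0.162],
  [0, 0.005, -0.162],
], claw=[45, 45, 45, 45, 45, 45, 45, 45], yaw=[0.003, 0.003, 0.003, 0.003, 0.003, 0.003, 0.003, 0.003])

```text
time: 7.1
tool_pos: [0.444, 0.1039, 0.2037]
tcp_rot: [0.083, 3.139, 0.001]
wrist_force: [-0.2, 0.4, -0.1]
width: 0.53
grip_force: 0.0
```

Run:
```python
import st
from h import *
c=cam("scene");im=c["color"][:,:,::-1][140:240,280:440]
im=cv2.resize(im,None,fx=5,fy=5,interpolation=cv2.INTER_CUBIC);im=(255*(im/255)**0.5).astype(np.uint8)
cv2.imwrite("pics/sc1.png",im)
```

```text
t 7.1 pos [0.444  0.1039 0.2037] yawx 176.97 tilt [ 0.002  0.    -1.   ] F [-0.2  0.4 -0.1] T [0.02 0.   0.04] w 0.53 g 0.0 q6 -1.34
```

View pics/sc1.png

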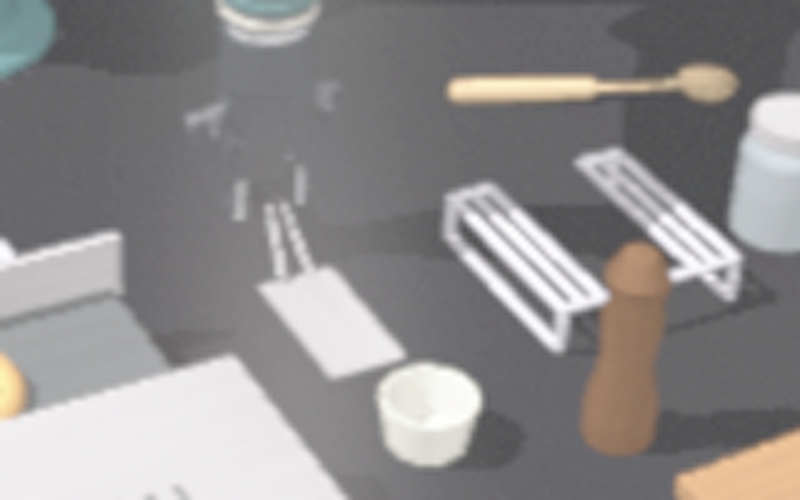

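The open fingers at (240,200) and (300,185) straddle the spatula handle at (270,185), so I'll close.

Call:
drive_tool([
  [0, 0, -0.003],
  [0, 0, -0.003],
  [0, 0, -0.003],
  [0, 0, -0.003],
  [0, 0, -0.003],
  [0, 0, -0.003],
  [0, 0, -0.003],
  [0, 0, -0.003],
], claw=[10, 10, 10, 10, 10, 10, 10, 10], yaw=[0, 0, 0, 0, 0, 0, 0, 0], newtons=110)

```text
time: 7.82
tool_pos: [0.4435, 0.1038, 0.2017]
tcp_rot: [0.083, 3.14, 0.0]
wrist_force: [-1.8, -2.5, 5.4]
width: 0.212
grip_force: 107.3
```

```bash
python3 st.py
```

```text
t 7.8167 pos [0.4435 0.1038 0.2017] yawx 176.97 tilt [ 0.001 -0.    -1.   ] F [-1.8 -2.5  5.4] T [-0.12  0.07 -0.07] w 0.212 g 107.3 q6 -1.34
```

Call:
drive_tool([
  [0, 0, 0.03],
  [0, 0, 0.08],
  [0, 0, 0.14],
  [0, 0, 0.2],
  [0, 0, 0.25],
  [0, 0, 0.28],
  [0, 0, 0.3],
  [0, 0, 0.3],
], claw=[10, 10, 10, 10, 10, 10, 10, 10], yaw=[0, 0, 0, 0, 0, -0.01, -0.03, -0.06])

```text
time: 8.48
tool_pos: [0.4438, 0.104, 0.3535]
tcp_rot: [0.383, 3.114, 0.002]
wrist_force: [0.0, -1.2, -1.4]
width: 0.214
grip_force: 107.8
```

Call:
drive_tool([
  [0, 0, 0],
  [0, 0, 0],
  [0, 0, 0],
  [0.02, 0.01, 0],
  [0.04, 0.02, 0],
  [0.07, 0.03, 0],
  [0.1, 0.04, 0],
  [0.12, 0.05, 0],
], claw=[10, 10, 10, 10, 10, 10, 10, 10], yaw=[-0.03, -0.06, -0.09, -0.12, -0.15, -0.18, -0.21, -0.24])

```text
time: 9.15
tool_pos: [0.5038, 0.129, 0.3502]
tcp_rot: [-1.506, -2.756, 0.001]
wrist_force: [0.3, 0.1, -1.6]
width: 0.215
grip_force: 107.7
```

Call:
drive_tool([
  [0.03, 0.01, 0],
  [0.06, 0.02, 0],
  [0.09, 0.03, 0],
  [0.12, 0.03, 0],
  [0.15, 0.04, 0],
  [0.17, 0.04, 0],
  [0.178, 0.044, 0],
  [0.178, 0.044, 0],
], claw=[10, 10, 10, 10, 10, 10, 10, 10], yaw=[-0.03, -0.06, -0.09, -0.12, -0.15, -0.18, -0.194, -0.194])

```text
time: 9.82
tool_pos: [0.5928, 0.151, 0.3498]
tcp_rot: [-2.259, -2.181, 0.002]
wrist_force: [-0.1, -0.7, -2.2]
width: 0.214
grip_force: 107.8
```

```bash
cat > sp.py <<'E'
from h import *
import st,sys
# spatula blade position and tilt from depth cloud + colour
c=cam("top");P=cloud(c)
z0=float(sys.argv[1]); x,y,yw=map(float,sys.argv[2:5])  # expected blade top z, blade centre, yaw deg
a=np.radians(yw);d=np.array([np.cos(a),np.sin(a)]);n=np.array([-d[1],d[0]])
r=(P[:,:,:2]-[x,y]);s=r@d;l=r@n
m=(abs(P[:,:,2]-z0)<.025)&(abs(s)<.085)&(abs(l)<.05)&(c["color"].min(2)>float(sys.argv[5]))
uv=np.argwhere(m)[:,::-1].astype(float)
A=np.c_[s[m],l[m],np.ones(m.sum())];k=np.linalg.lstsq(A,P[m][:,2],rcond=None)[0]
w=onplane(c,uv,z0)[:,:2]; R=cv2.minAreaRect((w*1000).astype(np.float32))
print("n",m.sum(),"pitch(deg,tip up+)",np.degrees(k[0]).round(2),"roll",np.degrees(k[1]).round(2),"z",k[2].round(4),"rect",R)
save(c,"sp")
E
python3 sp.py 0.152 0.5885 0.026 -92 120
```

```text
t 9.8167 pos [0.5928 0.151  0.3498] yawx 87.99 tilt [-0.002  0.    -1.   ] F [-0.1 -0.7 -2.2] T [ 0.22 -0.02  0.05] w 0.214 g 107.8 q6 0.24
n 940 pitch(deg,tip up+) -1.62 roll -0.23 z 0.1495 rect ((585.615234375, 36.012176513671875), (147.49261474609375, 63.995147705078125), 87.74351501464844)
```

```bash
sed -i 's/abs(s)<.085)/s>-.052)\&(s<.085)/' sp.py; python3 sp.py 0.152 0.5885 0.027 -92 120
python3 - <<'E'
from h import *
im=cv2.imread("pics/sp.png")[120:290,180:500]
cv2.imwrite("pics/sp1.png",cv2.resize(im,None,fx=2.5,fy=2.5,interpolation=cv2.INTER_CUBIC))
E
```

```text
t 9.8667 pos [0.5922 0.1509 0.3498] yawx 88.12 tilt [-0.002 -0.    -1.   ] F [-0.1 -0.4 -2.2] T [0.17 0.01 0.01] w 0.215 g 107.8 q6 0.24
n 826 pitch(deg,tip up+) -0.23 roll -0.09 z 0.1492 rect ((584.6270141601562, 20.368183135986328), (116.83495330810547, 63.94313049316406), 87.8434829711914)
```

View pics/sp1.png

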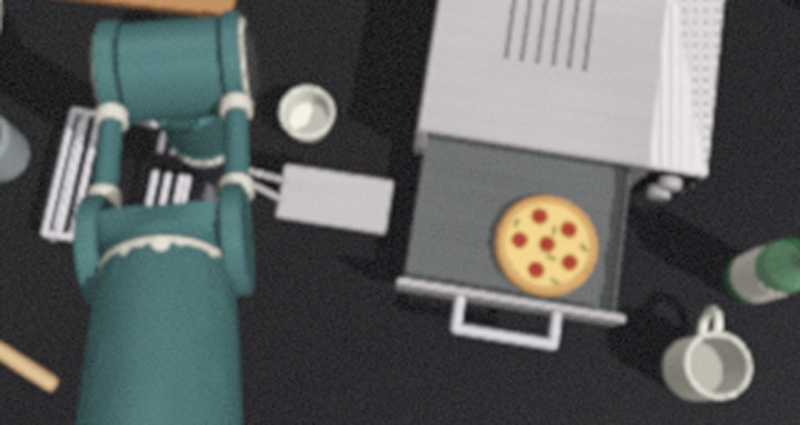

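The blade is level and aimed at the pizza, with its tip at crop (392,208). The pizza at (547,246) hasn't moved.

Call:
drive_tool([
  [0, -0.04, 0],
  [0, -0.09, 0],
  [0, -0.14, -0.02],
  [-0.001, -0.19, -0.06],
  [-0.002, -0.22, -0.1],
  [-0.002, -0.235, -0.14],
  [-0.002, -0.244, -0.17],
  [-0.002, -0.244, -0.184],
], claw=[10, 10, 10, 10, 10, 10, 10, 10], yaw=[0, 0, 0, 0, 0, 0, 0, 0])

```text
time: 10.58
tool_pos: [0.5892, 0.0277, 0.2562]
tcp_rot: [-2.257, -2.181, 0.006]
wrist_force: [-0.4, 0.9, -2.2]
width: 0.216
grip_force: 107.7
```

```bash
python3 sp.py 0.058 0.584 -0.096 -92 130
```

```text
t 10.5833 pos [0.5892 0.0277 0.2562] yawx 88.04 tilt [-0.005 -0.    -1.   ] F [-0.4  0.9 -2.2] T [ 0.18  0.03 -0.03] w 0.216 g 107.7 q6 0.04
n 772 pitch(deg,tip up+) -0.25 roll -1.02 z 0.0552 rect ((582.6712036132812, -103.52120208740234), (118.8472671508789, 69.75679016113281), 87.39635467529297)
```

Call:
drive_tool([
  [0, 0, -0.002],
  [0, 0, -0.004],
  [0, 0, -0.004],
], claw=[10, 10, 10], yaw=[0, 0, 0])

```text
time: 10.88
tool_pos: [0.5918, 0.0293, 0.2584]
tcp_rot: [2.257, 2.184, 0.003]
wrist_force: [-0.2, 0.7, -2.5]
width: 0.217
grip_force: 107.7
```

Call:
drive_tool([
  [0, 0, -0.002],
  [0, 0, -0.002],
  [0, 0, -0.002],
], claw=[10, 10, 10], yaw=[0, 0, 0])

```text
time: 11.13
tool_pos: [0.5915, 0.0291, 0.2569]
tcp_rot: [2.258, 2.183, 0.001]
wrist_force: [1.5, -0.1, -1.6]
width: 0.213
grip_force: 107.7
```

```bash
python3 st.py
```

```text
t 11.1333 pos [0.5915 0.0291 0.2569] yawx 88.08 tilt [ 0.001  0.    -1.   ] F [ 1.5 -0.1 -1.6] T [ 0.15 -0.01 -0.04] w 0.213 g 107.7 q6 0.04
```

Call:
drive_tool([
  [0, 0, -0.002],
  [0, 0, -0.004],
  [0, 0, -0.004],
  [0, 0, -0.004],
], claw=[10, 10, 10, 10], yaw=[0, 0, 0, 0])

```text
time: 11.47
tool_pos: [0.5913, 0.0288, 0.2543]
tcp_rot: [2.259, 2.183, 0.0]
wrist_force: [-0.7, -0.4, -1.0]
width: 0.215
grip_force: 108.0
```

Call:
drive_tool([
  [0, 0, -0.002],
  [0, 0, -0.002],
  [0, 0, -0.002],
], claw=[10, 10, 10], yaw=[0, 0, 0])

```text
time: 11.72
tool_pos: [0.5914, 0.0289, 0.2537]
tcp_rot: [2.259, 2.183, 0.001]
wrist_force: [-1.2, 2.7, 1.6]
width: 0.215
grip_force: 108.4
```

```bash
python3 st.py
```

```text
t 11.7167 pos [0.5914 0.0289 0.2537] yawx 88.05 tilt [ 0.001  0.    -1.   ] F [-1.2  2.7  1.6] T [0.13 0.11 0.01] w 0.215 g 108.4 q6 0.04
```

Call:
drive_tool([
  [-0.001, -0.02, 0],
  [-0.001, -0.04, 0],
  [-0.002, -0.06, 0],
  [-0.003, -0.08, 0],
  [-0.003, -0.1, 0],
  [-0.004, -0.12, 0],
  [-0.005, -0.14, 0],
  [-0.006, -0.16, 0],
], claw=[10, 10, 10, 10, 10, 10, 10, 10], yaw=[0, 0, 0, 0, 0, 0, 0, 0])

```text
time: 12.38
tool_pos: [0.5886, -0.0519, 0.2541]
tcp_rot: [2.26, 2.182, 0.003]
wrist_force: [-0.2, 5.8, 5.2]
width: 0.215
grip_force: 108.8
```

```bash
cat > pz.py <<'E'
from h import *
import st
import sys
z=float(sys.argv[1]);box=[int(v) for v in sys.argv[2:6]]
c=cam("top");hsv=cv2.cvtColor(c["color"],cv2.COLOR_RGB2HSV)
m=((hsv[:,:,1]>90)&(hsv[:,:,2]>90)).astype(np.uint8); b=np.zeros_like(m);u0,u1,v0,v1=box;b[v0:v1,u0:u1]=m[v0:v1,u0:u1]
cn=max(cv2.findContours(b,0,1)[0],key=cv2.contourArea);e=cv2.fitEllipse(cn)
print("pizza",onplane(c,[e[0]],z)[0].round(4),"axes",e[1],"px",e[0]);save(c,sys.argv[6])
P=cloud(c);v,u=np.nonzero(cv2.erode(b,np.ones((7,7),np.uint8)));Q=P[v,u];k=np.linalg.lstsq(np.c_[Q[:,:2]-Q[:,:2].mean(0),np.ones(len(Q))],Q[:,2],rcond=None)[0];print("slopes deg x,y",np.degrees(k[:2]).round(2),"z",k[2].round(4))
E
python3 pz.py .063 365 440 185 245 pz1
```

```text
t 12.3833 pos [ 0.5886 -0.0519  0.2541] yawx 88.0 tilt [ 0.002  0.001 -1.   ] F [-0.2  5.8  5.2] T [0.85 0.03 0.01] w 0.215 g 108.8 q6 -0.1
pizza [ 0.5782 -0.2682  0.063 ] axes (39.26875305175781, 41.01218795776367) px (406.4853820800781, 219.0256805419922)
slopes deg x,y [-23.6   23.84] z 0.0696
```

Call:
drive_tool([
  [-0.001, -0.02, 0],
  [-0.001, -0.04, 0],
  [-0.002, -0.06, 0],
  [-0.003, -0.08, 0],
  [-0.003, -0.1, 0],
], claw=[10, 10, 10, 10, 10], yaw=[0, 0, 0, 0, 0])

```text
time: 12.85
tool_pos: [0.587, -0.1011, 0.2541]
tcp_rot: [-2.259, -2.182, -0.004]
wrist_force: [-0.3, 8.6, 6.8]
width: 0.212
grip_force: 109.0
```

Call:
drive_tool([
  [-0.001, -0.02, 0],
  [-0.001, -0.04, 0],
  [-0.002, -0.05, 0],
  [-0.003, -0.06, 0],
  [-0.003, -0.06, 0],
], claw=[10, 10, 10, 10, 10], yaw=[0, 0, 0, 0, 0])

```text
time: 13.27
tool_pos: [0.5855, -0.132, 0.254]
tcp_rot: [2.26, 2.182, 0.002]
wrist_force: [-0.0, 3.4, 5.3]
width: 0.218
grip_force: 108.9
```

```bash
python3 pz.py .065 365 450 185 245 pz2
```

```text
t 13.2667 pos [ 0.5855 -0.132   0.254 ] yawx 87.98 tilt [ 0.001  0.001 -1.   ] F [-0.   3.4  5.3] T [ 0.54 -0.03 -0.03] w 0.218 g 108.9 q6 -0.23
pizza [ 0.5764 -0.2834  0.065 ] axes (29.41991424560547, 41.3769645690918) px (411.35223388671875, 220.0374298095703)
slopes deg x,y [-44.48 113.35] z 0.0753
```

Run:
```python
from h import *
im=cv2.imread("pics/pz2.png")[160:260,340:480]
a=cv2.resize(im,None,fx=4,fy=4,interpolation=cv2.INTER_CUBIC)
c=cam("scene");im=c["color"][:,:,::-1][200:270,200:340]
b=cv2.resize(im,None,fx=4,fy=4,interpolation=cv2.INTER_CUBIC)[:180]
cv2.imwrite("pics/pz2c.png",np.vstack([a,b]))
```

```text
(no output)
```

View pics/pz2c.png

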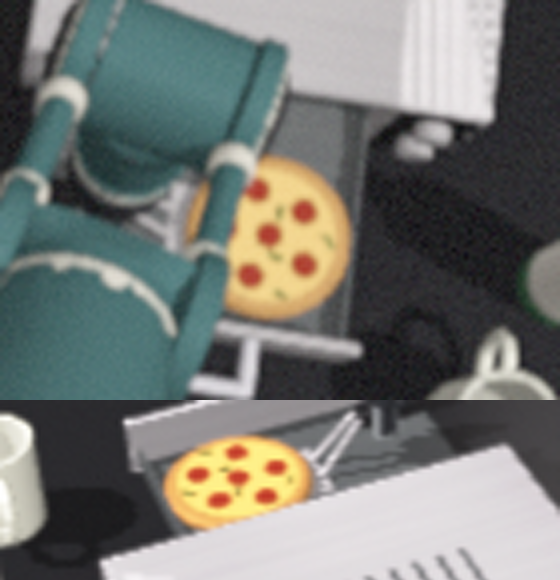

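Top view: the blade is hidden under the pizza, whose right edge at (352,240) rests against the tray's lip. The struts are just at the left rim (185,225). The scene view agrees and shows no gripper contact. I'll advance 4 mm and lift.

Call:
drive_tool([
  [0, -0.005, 0],
  [0, -0.009, 0],
  [0, -0.009, 0.004],
  [0, -0.009, 0.012],
  [0, -0.009, 0.022],
  [0, -0.009, 0.034],
  [0, -0.009, 0.048],
  [0, -0.009, 0.06],
], claw=[10, 10, 10, 10, 10, 10, 10, 10], yaw=[0, 0, 0, 0, 0, 0, 0, 0], newtons=120)

```text
time: 14.03
tool_pos: [0.5851, -0.136, 0.2837]
tcp_rot: [-2.259, -2.183, 0.001]
wrist_force: [0.2, -0.3, -3.2]
width: 0.212
grip_force: 117.2
```

```bash
python3 pz.py .095 365 450 185 250 pz3
```

```text
t 14.0333 pos [ 0.5851 -0.136   0.2837] yawx 88.04 tilt [-0. -0. -1.] F [ 0.2 -0.3 -3.2] T [ 0.38 -0.01 -0.04] w 0.212 g 117.2 q6 -0.24
pizza [ 0.5748 -0.2861  0.095 ] axes (28.349088668823242, 41.98683166503906) px (414.38714599609375, 218.956787109375)
slopes deg x,y [-0.13  1.44] z 0.0971
```

Call:
drive_tool([
  [0, 0, 0.008],
  [0, 0, 0.024],
  [0, 0, 0.048],
  [0, 0, 0.08],
  [0, 0, 0.112],
  [0, 0, 0.136],
  [0, 0, 0.152],
  [0, 0, 0.16],
], claw=[10, 10, 10, 10, 10, 10, 10, 10], yaw=[0, 0, 0, 0, 0, 0, 0, 0])

```text
time: 14.75
tool_pos: [0.5857, -0.1358, 0.3654]
tcp_rot: [2.257, 2.182, 0.002]
wrist_force: [-0.2, 0.6, -3.5]
width: 0.21
grip_force: 117.4
```

Call:
drive_tool([
  [-0.001, 0.003, 0],
  [-0.004, 0.008, 0],
  [-0.008, 0.016, 0],
  [-0.014, 0.026, 0],
  [-0.021, 0.039, 0],
  [-0.029, 0.054, 0],
  [-0.038, 0.073, 0],
  [-0.048, 0.091, 0],
], claw=[10, 10, 10, 10, 10, 10, 10, 10], yaw=[0.003, 0.008, 0.0165, 0.0275, 0.041, 0.058, 0.077, 0.096])

```text
time: 15.42
tool_pos: [0.5604, -0.0895, 0.3617]
tcp_rot: [-1.898, -2.5, 0.002]
wrist_force: [0.1, 0.6, -3.8]
width: 0.21
grip_force: 117.4
```

Call:
drive_tool([
  [-0.01, 0.018, 0],
  [-0.019, 0.036, 0],
  [-0.029, 0.054, 0],
  [-0.038, 0.073, 0],
  [-0.048, 0.091, 0],
  [-0.058, 0.109, 0],
  [-0.067, 0.127, 0],
  [-0.077, 0.145, 0],
], claw=[10, 10, 10, 10, 10, 10, 10, 10], yaw=[0.019, 0.038, 0.058, 0.077, 0.096, 0.115, 0.134, 0.154])

```text
time: 16.08
tool_pos: [0.5217, -0.017, 0.3619]
tcp_rot: [-1.244, -2.882, 0.001]
wrist_force: [0.3, -0.6, -3.1]
width: 0.21
grip_force: 117.4
```

Call:
drive_tool([
  [-0.01, 0.018, 0],
  [-0.019, 0.036, 0],
  [-0.029, 0.054, 0],
  [-0.038, 0.073, 0],
  [-0.048, 0.091, 0],
  [-0.058, 0.109, 0],
  [-0.067, 0.127, 0],
  [-0.077, 0.145, 0],
], claw=[10, 10, 10, 10, 10, 10, 10, 10], yaw=[0.019, 0.038, 0.058, 0.077, 0.096, 0.115, 0.134, 0.154])

```text
time: 16.75
tool_pos: [0.4831, 0.0553, 0.3619]
tcp_rot: [-0.517, -3.096, 0.001]
wrist_force: [0.4, -0.6, -4.0]
width: 0.219
grip_force: 117.4
```

Call:
drive_tool([
  [-0.01, 0.018, 0],
  [-0.019, 0.036, 0],
  [-0.027, 0.052, 0],
  [-0.034, 0.065, 0],
  [-0.04, 0.075, 0],
  [-0.044, 0.083, 0],
  [-0.047, 0.088, 0],
  [-0.048, 0.091, 0],
], claw=[10, 10, 10, 10, 10, 10, 10, 10], yaw=[0.019, 0.038, 0.055, 0.069, 0.079, 0.088, 0.093, 0.096])

```text
time: 17.42
tool_pos: [0.4598, 0.1005, 0.3628]
tcp_rot: [-0.051, -3.14, 0.0]
wrist_force: [0.1, -1.2, -3.5]
width: 0.214
grip_force: 117.4
```

```bash
python3 pz.py .175 240 360 140 260 pz4
```

```text
t 17.4167 pos [0.4598 0.1005 0.3628] yawx 178.14 tilt [-0.001 -0.    -1.   ] F [ 0.1 -1.2 -3.5] T [ 0.06  0.34 -0.02] w 0.214 g 117.4 q6 -1.38
pizza [0.5995 0.0873 0.175 ] axes (34.80238723754883, 45.52528762817383) px (293.64788818359375, 190.49227905273438)
slopes deg x,y [-130.67   26.37] z 0.1828
```

Call:
drive_tool([
  [0, 0.003, 0],
  [0, 0.009, 0],
  [0, 0.018, 0],
  [0, 0.03, 0],
  [0, 0.046, 0],
  [0, 0.066, 0],
  [0, 0.088, 0],
  [0, 0.11, 0],
], claw=[10, 10, 10, 10, 10, 10, 10, 10], yaw=[0, 0, 0, 0, 0, 0, 0, 0])

```text
time: 18.13
tool_pos: [0.4602, 0.1566, 0.3632]
tcp_rot: [0.053, 3.141, 0.0]
wrist_force: [0.2, -0.2, -3.0]
width: 0.213
grip_force: 117.3
```

Call:
drive_tool([
  [0, 0.022, 0],
  [0, 0.044, 0],
  [0, 0.066, 0],
  [0, 0.088, 0],
  [0, 0.11, 0],
  [0, 0.132, 0],
  [0, 0.154, 0],
  [0, 0.176, 0],
], claw=[10, 10, 10, 10, 10, 10, 10, 10], yaw=[0, 0, 0, 0, 0, 0, 0, 0])

```text
time: 18.8
tool_pos: [0.4602, 0.2444, 0.3632]
tcp_rot: [0.053, 3.141, 0.0]
wrist_force: [-0.1, 0.4, -3.4]
width: 0.211
grip_force: 117.3
```

Call:
drive_tool([
  [0, 0.022, 0],
  [0, 0.044, 0],
  [0, 0.066, 0],
  [0, 0.088, 0],
  [0, 0.108, 0],
  [0, 0.126, 0],
  [0, 0.14, 0],
  [0, 0.15, 0],
], claw=[10, 10, 10, 10, 10, 10, 10, 10], yaw=[0, 0, 0, 0, 0, 0, 0, 0])

```text
time: 19.47
tool_pos: [0.4602, 0.3192, 0.3631]
tcp_rot: [-0.053, -3.141, -0.0]
wrist_force: [0.2, -1.0, -3.0]
width: 0.21
grip_force: 117.4
```

```bash
python3 pz.py .175 150 320 120 270 pz5
python3 - <<'E'
from h import *
im=cv2.imread("pics/pz5.png")[120:270,130:330]
a=cv2.resize(im,None,fx=3,fy=3,interpolation=cv2.INTER_CUBIC)
c=cam("scene");im=c["color"][:,:,::-1][130:180,330:450]
b=cv2.resize(c["color"][:,:,::-1][120:210,310:460],(600,360)[:2],interpolation=cv2.INTER_CUBIC)[:150+0]
b=cv2.resize(c["color"][:,:,::-1][120:210,320:460],(233,150),interpolation=cv2.INTER_CUBIC);b=cv2.copyMakeBorder(b,0,0,0,600-233,0)
cv2.imwrite("pics/pz5c.png",np.vstack([a,b]))
E
```

```text
t 19.4667 pos [0.4602 0.3192 0.3631] yawx 178.08 tilt [-0.  0. -1.] F [ 0.2 -1.  -3. ] T [0.03 0.34 0.04] w 0.21 g 117.4 q6 -0.98
pizza [0.5906 0.3122 0.175 ] axes (41.75345993041992, 45.131595611572266) px (217.29843139648438, 184.3384246826172)
slopes deg x,y [-23.41 -11.63] z 0.1695
```

View pics/pz5c.png

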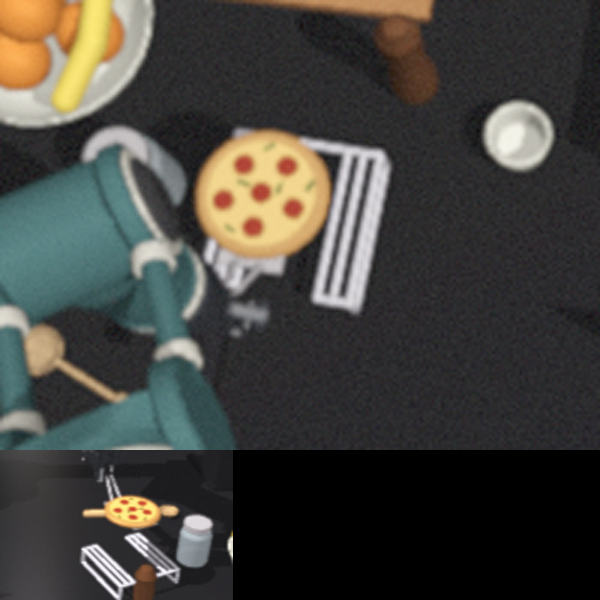

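The pizza is level on the blade, centred at crop (262,195). The rack's right bars show at (350,230) and the cross bar at (310,145). I'll lower to just above the bars and measure again.

Call:
drive_tool([
  [0.001, 0, -0.006],
  [0.002, 0, -0.02],
  [0.003, 0, -0.042],
  [0.004, 0, -0.07],
  [0.005, 0, -0.1],
  [0.006, 0, -0.13],
  [0.007, 0, -0.156],
  [0.008, 0, -0.176],
], claw=[10, 10, 10, 10, 10, 10, 10, 10], yaw=[0, 0, 0, 0, 0, 0, 0, 0])

```text
time: 20.23
tool_pos: [0.4636, 0.3175, 0.2727]
tcp_rot: [-0.054, -3.139, 0.003]
wrist_force: [-0.0, -0.5, -3.8]
width: 0.212
grip_force: 117.4
```

Call:
drive_tool([
  [0, 0, -0.014],
  [0, 0, -0.022],
  [0, 0, -0.027],
  [0, 0, -0.027],
], claw=[10, 10, 10, 10], yaw=[0, 0, 0, 0])

```text
time: 20.57
tool_pos: [0.4643, 0.3183, 0.2615]
tcp_rot: [-0.053, -3.141, 0.0]
wrist_force: [-0.3, 0.2, -3.4]
width: 0.211
grip_force: 117.4
```

```bash
python3 pz.py .073 150 320 120 250 pz6
python3 - <<'E'
from h import *
im=cv2.imread("pics/pz6.png")[150:250,170:290]
a=cv2.resize(im,None,fx=5,fy=5,interpolation=cv2.INTER_CUBIC)
cv2.imwrite("pics/pz6c.png",a)
E
```

```text
t 20.5667 pos [0.4643 0.3183 0.2615] yawx 178.05 tilt [-0. -0. -1.] F [-0.3  0.2 -3.4] T [0.04 0.34 0.  ] w 0.211 g 117.4 q6 -0.98
pizza [0.5955 0.3125 0.073 ] axes (37.959877014160156, 40.233306884765625) px (225.9459991455078, 191.3026123046875)
slopes deg x,y [ 0.32 -4.31] z 0.0884
```

View pics/pz6c.png

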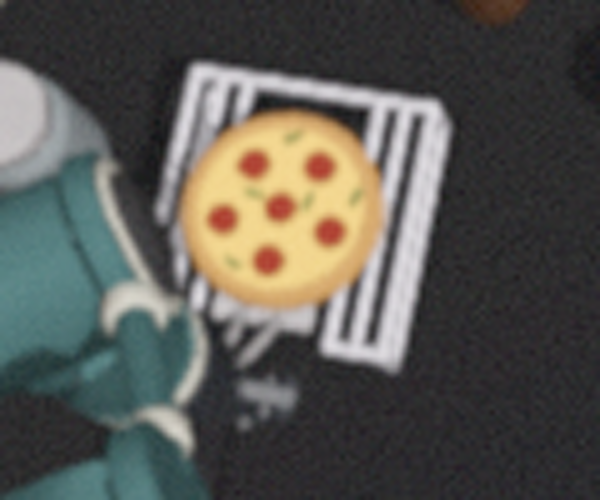

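The pizza is level and centred over the rack, at (281,208) against the rack centre line at about (293,208), which matches once its height is allowed for. The blade's rear edge lies in the slot at (265,318). I'll lower it through.

Call:
drive_tool([
  [0, 0.001, -0.004],
  [0, 0.002, -0.01],
  [0, 0.002, -0.018],
  [0, 0.002, -0.024],
  [0, 0.002, -0.03],
  [0, 0.002, -0.036],
  [0, 0.002, -0.042],
  [0, 0.002, -0.046],
], claw=[10, 10, 10, 10, 10, 10, 10, 10], yaw=[0, -0.001, -0.001, -0.001, -0.001, -0.001, -0.001, -0.001])

```text
time: 21.28
tool_pos: [0.4643, 0.3193, 0.2384]
tcp_rot: [0.058, 3.141, 0.0]
wrist_force: [0.0, -0.1, -2.8]
width: 0.215
grip_force: 117.5
```

```bash
python3 pz.py .055 150 320 120 250 pz7
```

```text
t 21.2833 pos [0.4643 0.3193 0.2384] yawx 177.88 tilt [ 0.  0. -1.] F [ 0.  -0.1 -2.8] T [0.02 0.18 0.05] w 0.215 g 117.5 q6 -0.98
pizza [0.5958 0.3126 0.055 ] axes (37.820594787597656, 39.90032958984375) px (227.27957153320312, 192.58714294433594)
slopes deg x,y [ 1.12 -4.6 ] z 0.0782
```

Call:
drive_tool([
  [0, 0, -0.01],
  [0, 0, -0.022],
  [0, 0, -0.034],
  [0, 0, -0.046],
  [0, 0, -0.056],
  [0, 0, -0.064],
  [0, 0, -0.069],
  [0, 0, -0.071],
], claw=[10, 10, 10, 10, 10, 10, 10, 10], yaw=[0, 0, 0, 0, 0, 0, 0, 0])

```text
time: 22.0
tool_pos: [0.464, 0.3192, 0.2025]
tcp_rot: [-0.058, -3.14, 0.001]
wrist_force: [-1.2, 0.0, -0.6]
width: 0.211
grip_force: 117.6
```

```bash
python3 st.py
```

```text
t 22.0 pos [0.464  0.3192 0.2025] yawx 177.87 tilt [-0.001 -0.001 -1.   ] F [-1.2  0.  -0.6] T [ 0.01  0.15 -0.07] w 0.211 g 117.6 q6 -0.98
```

Call:
drive_tool([
  [0, 0, -0.002],
  [0, 0, -0.002],
  [0, 0, -0.002],
  [0, 0, -0.002],
  [0, 0, -0.002],
  [0, 0, -0.002],
], claw=[10, 10, 30, 45, 45, 45], yaw=[0, 0, 0, 0, 0, 0])

```text
time: 22.5
tool_pos: [0.4645, 0.3195, 0.2027]
tcp_rot: [0.058, 3.14, 0.001]
wrist_force: [-0.3, 0.9, 0.5]
width: 0.527
grip_force: 0.0
```

Call:
drive_tool([
  [0, 0, 0.02],
  [0, 0, 0.05],
  [0, 0, 0.1],
  [0, 0, 0.16],
  [0, 0, 0.22],
  [0, 0, 0.28],
  [-0.05, 0, 0.32],
  [-0.08, -0.06, 0.32],
], claw=[45, 45, 45, 45, 45, 45, 45, 45], yaw=[0, 0, 0, 0, 0, 0, 0, 0])

```text
time: 23.17
tool_pos: [0.4255, 0.2928, 0.3696]
tcp_rot: [0.055, 3.131, 0.014]
wrist_force: [0.7, 0.5, 0.5]
width: 0.526
grip_force: 0.0
```

Call:
drive_tool([
  [0, -0.08, 0],
  [0, -0.16, 0],
  [0, -0.24, 0],
  [0, -0.32, 0],
  [0, -0.4, 0],
  [0, -0.48, 0],
  [0, -0.5, 0],
  [0, -0.5, 0],
], claw=[45, 45, 45, 45, 45, 45, 45, 45], yaw=[0, 0, 0, 0, 0, 0, 0, 0])

```text
time: 23.83
tool_pos: [0.424, 0.037, 0.3631]
tcp_rot: [0.066, 3.139, -0.001]
wrist_force: [-0.5, 0.8, -0.4]
width: 0.529
grip_force: 0.0
```

```bash
python3 pz.py .055 150 320 120 250 pz8
python3 - <<'E'
from h import *
a=cv2.imread("pics/pz8.png")[100:300,120:520]
c=cam("scene");b=c["color"][:,:,::-1][120:270,160:460]
cv2.imwrite("pics/fin.png",np.vstack([cv2.resize(a,(600,300),interpolation=cv2.INTER_CUBIC),cv2.resize(b,(600,300),interpolation=cv2.INTER_CUBIC)]))
E
```

```text
t 23.8333 pos [0.424  0.037  0.3631] yawx 177.6 tilt [ 0.001 -0.    -1.   ] F [-0.5  0.8 -0.4] T [ 0.02 -0.   -0.05] w 0.529 g 0.0 q6 -1.5
pizza [0.5958 0.3125 0.055 ] axes (37.67362976074219, 39.84834289550781) px (227.29354858398438, 192.58924865722656)
slopes deg x,y [9.5  1.04] z 0.0737
```

View pics/fin.png

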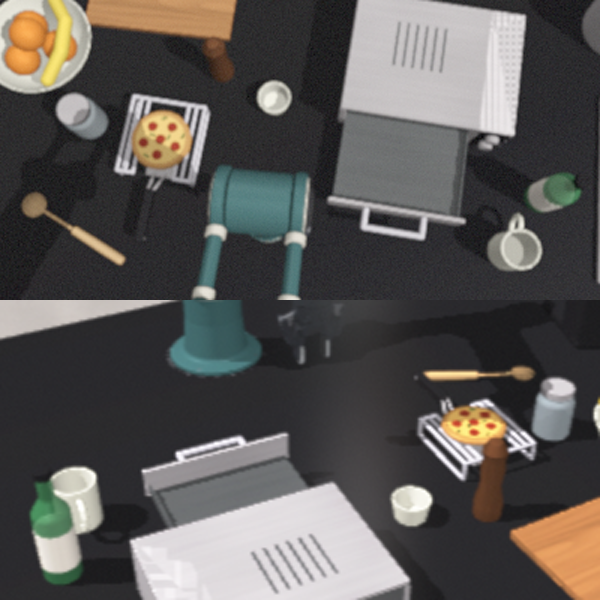

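The pizza sits flat and centred on the rack at (162,139). The spatula lies under it on the worktop, the tray is still out with its handle at (395,230), and the bystanders are untouched.

```bash
python3 -c "
from workcell import bot
print(bot.finish_job())"
```

```text
the job is handed in; nothing more can be done
None
```

I handed the job in at about 24 s: the last camera check showed the pizza flat and within about 2 mm of the rack's centre, the spatula lying flat on the worktop under the rack, the tray still out at its stop, and nothing else knocked about.

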